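# Set the vial carriage to its pointer against the screw's play

## Task

Set the bench reader's vial carriage to its red pointer with the screw's play taken up, working it only by the black knob. Wind the carriage back (anticlockwise) past the pointer until you feel it press lightly on the rubber buffer, without forcing it; then come up clockwise and stop with the carriage's white line at the pointer, so that the last motion is clockwise. Let go of the knob and leave everything else on the bench where it is.

Things in the scene. Friction and masses are not known exactly. Their poses are not given: they have to be found in the camera images.
- reader: white bench reader, bed 120 x 325 mm, fixed to the table. Origin: underside, near the bed's middle; x across the bed, y along it from the gearbox end (with the knob, at -y) to the far end, z up. Its gearbox is a white box 75 x 66 x 60 mm high under the knob; the gearbox, carriage plate, buffer block and rails all stay under 64 mm, only the vials on the carriage rise to 98 mm, and they stay over 95 mm from the knob's axis
- knob (a joint): turning angle of the black knob in rad about the vertical, 0 at the start, clockwise seen from above positive; no end stop of its own within the work. One rad drives the brass pin 10 mm along the reader's y (clockwise +y, anticlockwise -y). While it turns, friction takes about 0.03 N m, dragging the carriage along 0.04 N m more; held still between small turns, hardly any of this is left to feel. Each newton on the buffer adds 0.01 N m, which stays while the knob is held
- knob_grip (a point): point on the knob's vertical axis at the height to grip it: the middle of an upright bar 46 mm long (this point's x), 14 mm thick (its y), that stands from 26 mm below to 12 mm above this point, over a 48 mm disc whose top is 26 mm below it. This point turns with the knob. Its height over the table is 97 mm
- carriage: aluminium carriage plate 88 x 70 mm, 12 mm thick, on two rails, carrying a blue block with three amber vials; slides along the reader's y. Origin: underside centre, axes as the reader's. Friction of about 4 N holds it where it is left
- line (a point): end of the carriage's white line (3 mm wide, on a black strip), at the plate's top edge beside the pointer
- pointer_tip (a point): tip of the red pointer blade (3 mm wide) on the grey rail at the reader's +x side: the white line must come to the same y of the reader. At the start the line stands 4 to 13 mm past the pointer, away from the knob. The pointer stays put
- drive_pin (a point): top of the brass drive pin, 10 mm long along the reader's y, that rises through a 14 mm slot in the carriage plate: 4 mm of play (2 mm either way from the slot's middle). The pin moves with the knob at once and moves the carriage only when it meets a slot wall; where it stands in the slot at the start differs
- slot (a point): middle of the slot in the carriage plate's top; pin against the wall away from the knob (play taken up clockwise) is +2 mm along the reader's y from here, against the other wall -2 mm
- buffer_block: dark steel block 60 x 18 x 36 mm across the bed between gearbox and carriage. It carries, towards the carriage, a steel stud with a black rubber buffer, 16 mm across. The carriage's rear edge meets the buffer 4 to 19 mm of travel behind the pointer; how far the stud is screwed out differs and is not measured. The buffer gives about 1 mm for each 12 N; forcing it means more than 25 N
- tube_rack: bystander: white tube rack 75 x 190 x 46 mm with some tubes up to 64 mm high; origin under its centre
- pipette: bystander: pipette lying on the table, 250 mm long along its x; origin on the table under its middle
- timer: bystander: white standing timer 20 x 75 x 62 mm; origin under its centre
- reagent: bystander: white bottle, 44 mm across, 75 mm high; origin under its centre
- tip_box: bystander: white box with blue lid, 88 x 123 x 82 mm; origin under its centre
- buffer_jar: bystander: glass jar with blue cap, 60 mm across, 85 mm high; origin under its centre

How it is judged:
By the outcome, as a careful person would: the job done as asked, in the order asked, and still so for the second after the job is handed in, with the robot touching nothing.
It also fails if it takes over 72 s, if anything falls off the work surface, if the arm or the gripper's body presses on something with over 40 N, if the wrist force passes 120 N, or if a joint passes its speed limit or range.

## Robot

A 6-joint arm with a two-finger parallel gripper is mounted at the origin on the work surface. World frame = base frame: x ahead of the robot, y to its left, z up, the work surface at z = 0. Lengths are in m, angles in rad, forces in N, time in s.
With the tool pointing down it reaches from about 0.35 to 0.775 m from the base axis. Payload 7.3 kg.
Tool frame: the origin (TCP) lies on the centre line of the jaws, within the pads' length; the fingertips stand tip_reach ahead of it and the grasp point (between the pads) lies 6 mm ahead of it (tip_reach is the distance from the TCP to the fingertips, in m); x points along the fingers, y is the direction in which the jaws open and shut, and the axes are right-handed (so a half turn about x gives the same grasp; the last joint's range is limited). The gripper opens to 92 mm and grips with 3 to 60 N. Pads are 19 mm wide; open, the fingers measure 130 mm over their backs; the gripper's body (75 mm by 190 mm) begins 47 mm behind the grasp point.
Start: joints at [1.153, 0.342, 1.524, -0, 1.275, -0.146], TCP at [0.141, 0.506, 0.252] pointing down, gripper open.
Joint ranges: [-2.53, 2.53], [-0.77, 2.02], [0.04, 2.7], [-1, 4.14], [0.28, 2.66], [-3.11, 3.11]. Speed limits (rad/s): [2.57, 2.57, 3.14, 3.14, 3.14, 3.14].

## Interface

Orientations are given as [roll, pitch, yaw] about the fixed x, y, z axes, in that order (R = Rz(yaw) Ry(pitch) Rx(roll)).
In Python, from cell import observe, read_camera, get_calibration, hand_in, tip_reach gives the robot as it stands. The module is installed in compiled form; this text tells all that it offers.
- The arm moves only by the shell command python3 -m crank 'ROWS' [FORCE]. ROWS is JSON, a list of rows, each an object of numbers: "fingers": the opening, from -1 (shut) to 1 (fully open); "tx", "ty", "tz": the shift along the tool's x, y, z in units of 40 mm (1.0 is 40 mm); "roll": the turn about the tool's x in units of 10 degrees (1.0 is 10 degrees). In form: [{"fingers": .., "tx": .., "ty": .., "tz": .., "roll": ..}, ...]. A call has exactly 8 rows; each row is the pose to reach, as a shift and turn from the pose commanded when the call began, along the tool's axes at that moment; what a row does not reach only later rows make up. A row lasts 1/8 s, in which the tool goes at most 62.5 mm and 10.7 degrees, less where a joint would pass 70% of its speed; a pose out of reach is approached as far as the arm can. A call with a gripper value outside its range is refused whole. The fingers move at their own pace and stop on an object; FORCE is the grip in N (left out, the last holds). Time passes only in rows, so rows that repeat a pose let the fingers close, or fill a call up. It gives the time, the measured TCP pose, the force and the opening at its end, in the units of the state.
- observe(): the state, without advancing time (a new reading comes with each control period).
- read_camera(name): name is "scene" or "top" or "wrist"; returns (picture, depth): 420x560x3 uint8, red, green, blue; 420x560 float32, m along the optical axis (not along the pixel's ray), 0 where there is no reading.
- get_calibration(name): a dict with "vertical_fov" (degrees; the focal length in pixels is half the picture's height over the tangent of half this angle, whatever the lens; pixels are square), "cx", "cy" (the principal point, pixels), "dist_coeffs" ([k1, k2, p1, p2, k3] as OpenCV has them; the pictures are not rectified), "pose" (4x4, takes a point from camera to world coordinates); the wrist camera has in their place "T_tool_cam" (4x4, takes a point from camera to tool coordinates, whose origin is the TCP and whose axes are the tool frame's). Camera axes: x right, y down, z forward; pixel columns grow to the right and rows downward; lengths in m; the calibration is good to about 2 mm. A picture is of the moment at which its call begins: read the wrist's pose just before it. get_calibration takes no time and is no camera call.
- hand_in(): hands the job in, once; it reports no verdict.
The state is a dict: "time": time; "qpos": joint angles; "qvel": joint speeds; "joint_efforts": joint torques, N m; "tool_pos": TCP position; "tool_rot": TCP orientation; "contact_force": force on the tool from outside, world axes, zero at the start; "torque": the same for the moment, N m; "opening": finger opening in m.
Only numpy, scipy, OpenCV 4.12 (cv2) and the standard library are available. Lean on these libraries where they do the work, as an engineer would, in place of code of your own. Each camera call takes 0.05 s, during which the arm holds its last target. There are 200 camera calls.

## Working session

There is one attempt and no reset: what is moved stays moved. The work goes in short steps, Python scripts to look and compute and a shell command to move; the robot and the scene stay as the last step left them, time stands still between calls to the robot, and variables do not carry over. Pictures are saved under pics/ and viewed, about 8 in all and at most 12, crops included, and the job is handed in when it is done.

```bash
mkdir -p pics; cat > h.py <<'E'
import numpy as np, cv2
from cell import *
from scipy.spatial.transform import Rotation as R
def cam(name):
    s=observe(); c=get_calibration(name); im,d=read_camera(name)
    f=im.shape[0]/2/np.tan(np.radians(c["vertical_fov"])/2)
    K=np.array([[f,0,c["cx"]],[0,f,c["cy"]],[0,0,1]])
    if name=="wrist":
        T=np.eye(4);T[:3,:3]=R.from_euler("xyz",s["tool_rot"]).as_matrix();T[:3,3]=s["tool_pos"];P=T@np.array(c["T_tool_cam"])
    else: P=np.array(c["pose"])
    return im,d,K,np.array(c["dist_coeffs"],float),P
def ray(px,K,D,P):
    u=cv2.undistortPoints(np.array(px,float).reshape(-1,1,2),K,D).reshape(-1,2)
    return P[:3,3],np.c_[u,np.ones(len(u))]@P[:3,:3].T
def onplane(px,z,K,D,P):
    o,r=ray(px,K,D,P); return o+r*((z-o[2])/r[:,2])[:,None]
def save(n,im): cv2.imwrite("pics/"+n,im[...,::-1])
E
python3 - <<'E'
from h import *
s=observe();print(s,tip_reach)
for n in("top","scene","wrist"):
    im,d,K,D,P=cam(n);save(n+"0.png",im);np.savez("pics/"+n+"0.npz",im=im,d=d,K=K,D=D,P=P)
    print(n,K[0,0],P.round(3).tolist(),D)
E
```

```text
{'time': 0.0, 'qpos': array([ 1.15297181e+00,  3.42726227e-01,  1.52501881e+00,  2.60612011e-05,
        1.27541782e+00, -1.45983319e-01]), 'qvel': array([ 0.00046814, -0.00031217, -0.00096007, -0.00138223, -0.00153792,
       -0.00028371]), 'joint_efforts': array([-3.22674678e-04, -4.31245780e+01, -2.44219530e+01,  7.17312307e-02,
        5.60596841e-02, -1.43399507e-04]), 'tool_pos': array([0.14077478, 0.50538536, 0.2510425 ]), 'tool_rot': array([-1.73264932,  1.56922593, -2.00449813]), 'contact_force': array([0.11930959, 0.32632315, 0.00155375]), 'torque': array([-0.01766966,  0.04193616,  0.05221135]), 'opening': 0.09218366647805583} 0.025
top 453.328686106317 [[-0.06, -0.975, 0.214, 0.3], [-0.998, 0.06, -0.007, 0.026], [-0.006, -0.214, -0.977, 1.514], [0.0, 0.0, 0.0, 1.0]] [-0.14284964  0.          0.          0.          0.        ]
scene 447.81513851544355 [[0.837, 0.311, -0.45, 1.158], [0.547, -0.49, 0.679, -0.775], [-0.009, -0.814, -0.58, 0.785], [0.0, 0.0, 0.0, 1.0]] [-0.03989086  0.          0.          0.          0.        ]
wrist 291.23399395083777 [[0.268, 0.927, 0.264, 0.07], [0.963, -0.258, -0.073, 0.526], [0.001, 0.273, -0.962, 0.384], [0.0, 0.0, 0.0, 1.0]] [-0.05292585  0.          0.          0.          0.        ]
```

View pics/top0.png

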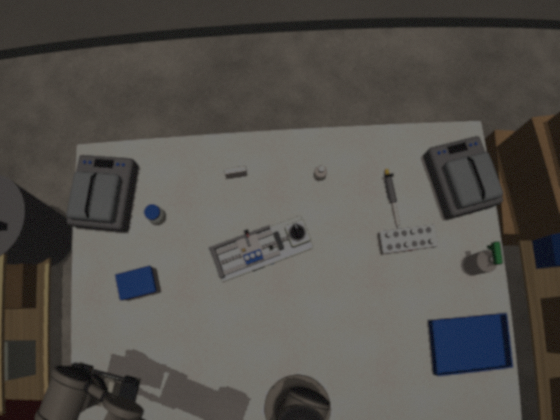

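The top view shows the reader around (262,248), the knob at about (297,232), and the vials at (253,257). Bystanders are clear of it. Next I'll make an enlarged top and scene crop, plus the knob position.

```bash
python3 - <<'E'
from h import *
a=np.load("pics/top0.npz");b=np.load("pics/scene0.npz")
A=cv2.resize(a["im"][205:290,200:325],(800,544),interpolation=cv2.INTER_CUBIC)[:, :]
A=cv2.resize(A,(441,300));B=cv2.resize(b["im"],(400,300))
save("c1.png",np.hstack([np.clip(A*1.8,0,255).astype(np.uint8)[:,:400],B]))
pa=[a[k] for k in("K","D","P")]
print("knob",onplane([[297,232]],0.105,*pa), "carr",onplane([[253,257]],0.09,*pa), "corners",onplane([[310,236],[303,217],[210,248],[218,278]],0.05,*pa))
print(np.degrees(1))
g=a["im"][205:290,200:325].max(2); m=((g<28)).astype(np.uint8)
n,l,s,c=cv2.connectedComponentsWithStats(m)
for i in range(1,n):
  if 8<s[i,4]<2000: print(s[i],c[i]+[200,205],onplane([c[i]+[200,205]],0.1,*pa))
E
```

```text
knob [[ 0.55566969 -0.03245016  0.105     ]] carr [[0.4866905  0.11101367 0.09      ]] corners [[ 0.54974068 -0.07635111  0.05      ]
 [ 0.61469402 -0.05790307  0.05      ]
 [ 0.52966062  0.25278536  0.05      ]
 [ 0.43027075  0.22981102  0.05      ]]
57.29577951308232
[92 22 11 11 88] [296.97727273 232.45454545] [[ 0.55512016 -0.03248667  0.1       ]]
```

View pics/c1.png

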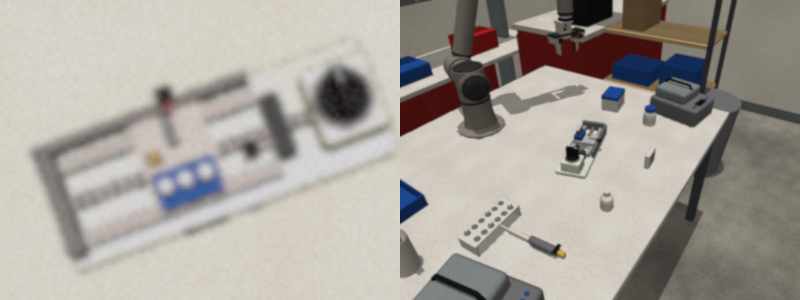

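```bash
cat >> h.py <<'E'
def toolR(): return R.from_euler("xyz",observe()["tool_rot"]).as_matrix()
def go(p):
    s=observe(); d=toolR().T@(np.array(p)-s["tool_pos"])/0.04
    print("tx ty tz",d.round(3)); return d
E
python3 - <<'E'
from h import *
go([0.545,-0.02,0.25]); print(toolR().round(3)); print(np.array(get_calibration("wrist")["T_tool_cam"]).round(3))
E
```

```text
tx ty tz [ 0.039 -9.942 13.261]
[[-0.     0.268  0.963]
 [-0.001  0.963 -0.268]
 [-1.    -0.001 -0.   ]]
[[-0.002 -0.274  0.962 -0.132]
 [ 1.    -0.     0.002  0.001]
 [-0.001  0.962  0.274 -0.073]
 [ 0.     0.     0.     1.   ]]
```

```bash
python3 -m crank '[{"fingers":1,"tx":0,"ty":-1,"tz":1.2,"roll":0},{"fingers":1,"tx":0,"ty":-1.9,"tz":2.4,"roll":0},{"fingers":1,"tx":0,"ty":-2.8,"tz":3.7,"roll":0},{"fingers":1,"tx":0,"ty":-3.7,"tz":4.9,"roll":0},{"fingers":1,"tx":0,"ty":-4.6,"tz":6.1,"roll":0},{"fingers":1,"tx":0,"ty":-5.5,"tz":7.3,"roll":0},{"fingers":1,"tx":0,"ty":-6.4,"tz":8.5,"roll":0},{"fingers":1,"tx":0,"ty":-7.2,"tz":9.6,"roll":0}]' 20
python3 -m crank '[{"fingers":1,"tx":0,"ty":-0.9,"tz":1.2,"roll":0},{"fingers":1,"tx":0,"ty":-1.8,"tz":2.4,"roll":0},{"fingers":1,"tx":0,"ty":-2.74,"tz":3.66,"roll":0},{"fingers":1,"tx":0,"ty":-2.74,"tz":3.66,"roll":0},{"fingers":1,"tx":0,"ty":-2.74,"tz":3.66,"roll":0},{"fingers":1,"tx":0,"ty":-2.74,"tz":3.66,"roll":0},{"fingers":1,"tx":0,"ty":-2.74,"tz":3.66,"roll":0},{"fingers":1,"tx":0,"ty":-2.74,"tz":3.66,"roll":0}]'
python3 - <<'E'
from h import *
im,d,K,D,P=cam("wrist");save("w1.png",im);np.savez("pics/w1.npz",im=im,d=d,K=K,D=D,P=P)
print(observe()); 
E
```

```text
time: 1.15
tool_pos: [0.4344, 0.1233, 0.2517]
tool_rot: [1.263, 1.571, 0.99]
contact_force: [0.2, 0.8, 0.3]
opening: 0.0917
time: 2.15
tool_pos: [0.5449, -0.0189, 0.252]
tool_rot: [0.407, 1.57, 0.136]
contact_force: [0.1, -0.2, -0.4]
opening: 0.092
{'time': 2.2, 'qpos': array([-1.75705993e-01,  3.78869562e-01,  1.46786173e+00,  1.00542337e-04,
        1.29449207e+00, -1.47555740e+00]), 'qvel': array([-0.00495909,  0.0021861 , -0.00208462, -0.00051954, -0.00206994,
        0.00020246]), 'joint_efforts': array([ 6.42372295e-02, -4.52394176e+01, -2.45892012e+01, -2.43104022e-02,
        8.60400754e-02,  1.32882480e-03]), 'tool_pos': array([ 0.54495512, -0.01912608,  0.25195932]), 'tool_rot': array([0.35144148, 1.57041458, 0.08046916]), 'contact_force': array([-0.03997368,  0.1347729 ,  0.47505568]), 'torque': array([-0.00883902, -0.00072333, -0.02730081]), 'opening': 0.092228862280441}
```

View pics/w1.png

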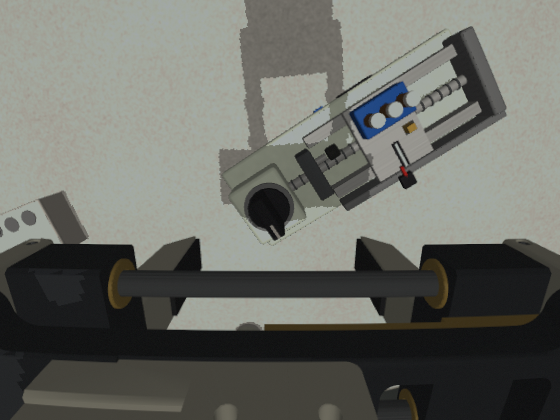

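The knob is at about (270,207) with its bar pointing to (277,235). The white line (400,155), the red pointer (405,172), the brass pin (410,128) and the black buffer (333,152) all show. I'll crop closer.

```bash
python3 - <<'E'
from h import *
im=np.load("pics/w1.npz")["im"]
A=cv2.resize(im[170:250,225:325],(500,400),interpolation=cv2.INTER_CUBIC)
B=cv2.resize(im[110:200,370:430],(267,400),interpolation=cv2.INTER_CUBIC)
A=np.clip(255*(A/255.)**.5,0,255).astype(np.uint8)
save("c2.png",np.hstack([A,B]))
E
```

```text
(no output)
```

View pics/c2.png

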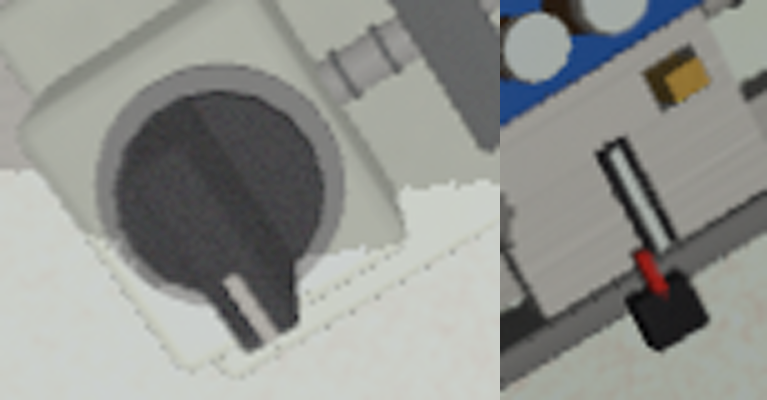

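```bash
python3 - <<'E'
from h import *
z=np.load("pics/w1.npz");k=[z[i] for i in("K","D","P")]
mk=onplane([[270.6,226],[278.6,239]],.109,*k);c=onplane([[269.2,207.5]],.071,*k)[0]; e=onplane([[279.6,238]],.109,*k)[0]
v=mk[1]-mk[0];print("disc",c,"end",e,"dist",np.linalg.norm((e-c)[:2]),"bar ang",np.degrees(np.arctan2(v[1],v[0])),"from centre",np.degrees(np.arctan2((e-c)[1],(e-c)[0])))
Ri=toolR();print("tool y ang",np.degrees(np.arctan2(Ri[1,1],Ri[0,1])))
x=lambda u,v:(370+(u-500)/4.45,110+v/4.45)
L=onplane([x(617,150),x(665,243)],.056,*k);T=onplane([x(640,258),x(662,290)],.056,*k)
print("line",L,"tip",T); 
v=L[1]-L[0];print("line ang",np.degrees(np.arctan2(v[1],v[0])))
rail=onplane([(472,28),(505,115)],.05,*k);v=rail[1]-rail[0];print("far block",rail,np.degrees(np.arctan2(v[1],v[0])))
E
```

```text
disc [ 0.55913153 -0.03134627  0.071     ] end [ 0.5826587  -0.02606772  0.109     ] dist 0.02411204413712251 bar ang 14.337584537065432 from centre 12.645444513374805
tool y ang 74.4744305360512
line [[0.52979723 0.1242423  0.056     ]
 [0.55626622 0.13246845 0.056     ]] tip [[0.55839212 0.12553841 0.056     ]
 [0.56816507 0.12982855 0.056     ]]
line ang 17.264418028264426
far block [[0.43165777 0.22781264 0.05      ]
 [0.53109308 0.25530225 0.05      ]] 15.453847629578831
```

Line is about 7 mm past the pointer, and the pin is near the far wall. I'll take the half-turn grasp (roll +15.1) so the last joint has room for the full anticlockwise wind.

```bash
python3 -m crank '[{"fingers":1,"tx":0,"ty":-0.1,"tz":0.2,"roll":1},{"fingers":1,"tx":0,"ty":-0.2,"tz":0.44,"roll":2},{"fingers":1,"tx":0,"ty":-0.2,"tz":0.44,"roll":3},{"fingers":1,"tx":0.2,"ty":-0.2,"tz":0.44,"roll":4},{"fingers":1,"tx":0.5,"ty":-0.2,"tz":0.44,"roll":5},{"fingers":1,"tx":0.8,"ty":-0.2,"tz":0.44,"roll":6},{"fingers":1,"tx":1.2,"ty":-0.2,"tz":0.44,"roll":7},{"fingers":1,"tx":1.5,"ty":-0.2,"tz":0.44,"roll":8}]'
python3 -m crank '[{"fingers":1,"tx":0,"ty":0,"tz":0,"roll":1},{"fingers":1,"tx":0,"ty":0,"tz":0,"roll":2},{"fingers":1,"tx":0,"ty":0,"tz":0,"roll":3},{"fingers":1,"tx":0,"ty":0,"tz":0,"roll":4},{"fingers":1,"tx":0,"ty":0,"tz":0,"roll":5},{"fingers":1,"tx":0,"ty":0,"tz":0,"roll":6},{"fingers":1,"tx":0,"ty":0,"tz":0,"roll":7.1},{"fingers":1,"tx":0,"ty":0,"tz":0,"roll":7.1}]'
python3 - <<'E'
from h import *
im,d,K,D,P=cam("wrist");save("w2.png",im);np.savez("pics/w2.npz",im=im,d=d,K=K,D=D,P=P)
s=observe();print(s["qpos"][5],s["tool_pos"],toolR().round(3)); 
E
```

```text
time: 3.2
tool_pos: [0.5597, -0.0318, 0.1911]
tool_rot: [-1.836, 1.57, 2.773]
contact_force: [-0.7, 0.4, -0.0]
opening: 0.0913
time: 4.2
tool_pos: [0.5599, -0.0319, 0.1918]
tool_rot: [-3.055, 1.571, 0.323]
contact_force: [-0.6, 0.1, -0.2]
opening: 0.0923
1.139085491849361 [ 0.55987585 -0.03194754  0.1917567 ] [[ 0.     0.236 -0.972]
 [ 0.    -0.972 -0.236]
 [-1.    -0.    -0.   ]]
```

View pics/w2.png

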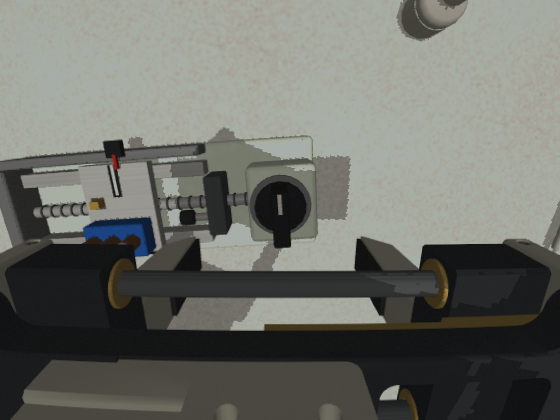

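Bar is now vertical in the image at (282,215), between the fingers and aligned with the tool. Descending and gripping.

```bash
python3 -m crank '[{"fingers":1,"tx":0.5,"ty":0,"tz":0,"roll":0},{"fingers":1,"tx":1,"ty":0,"tz":0,"roll":0},{"fingers":1,"tx":1.5,"ty":0,"tz":0,"roll":0},{"fingers":1,"tx":1.9,"ty":0,"tz":0,"roll":0},{"fingers":1,"tx":2.2,"ty":0,"tz":0,"roll":0},{"fingers":1,"tx":2.2,"ty":0,"tz":0,"roll":0},{"fingers":1,"tx":2.2,"ty":0,"tz":0,"roll":0},{"fingers":0,"tx":2.2,"ty":0,"tz":0,"roll":0}]' 30
python3 -c "
from h import *
print(observe()['torque'])"
python3 -m crank '[{"fingers":-1,"tx":0,"ty":0,"tz":0,"roll":0},{"fingers":-1,"tx":0,"ty":0,"tz":0,"roll":0},{"fingers":-1,"tx":0,"ty":0,"tz":0,"roll":0},{"fingers":-1,"tx":0,"ty":0,"tz":0,"roll":0},{"fingers":-1,"tx":0,"ty":0,"tz":0,"roll":0},{"fingers":-1,"tx":0,"ty":0,"tz":0,"roll":0},{"fingers":-1,"tx":0,"ty":0,"tz":0,"roll":0},{"fingers":-1,"tx":0,"ty":0,"tz":0,"roll":0}]' 30
python3 - <<'E'
from h import *
im,d,K,D,P=cam("wrist");save("w3.png",im);np.savez("pics/w3.npz",im=im,d=d,K=K,D=D,P=P)
for i in range(3): cam("wrist"); s=observe();print(s["torque"],s["contact_force"])
print(s["opening"],s["tool_pos"])
E
```

```text
time: 5.25
tool_pos: [0.5604, -0.0321, 0.1044]
tool_rot: [2.771, 1.569, -0.136]
contact_force: [1.0, 0.0, 0.7]
opening: 0.086
[-0.11366875  0.16180252 -0.04996265]
time: 6.25
tool_pos: [0.56, -0.0339, 0.1037]
tool_rot: [1.352, 1.568, -1.555]
contact_force: [-1.2, -8.7, -0.1]
opening: 0.0137
[-1.45248667  0.27243395  0.06124838] [-0.24954224 -8.04758828 -1.28366038]
[-1.40487499  0.28113127  0.06120744] [-0.42658352 -8.12464371 -0.12780579]
[-1.43173659  0.29823597  0.09147931] [-0.88595842 -8.77215041 -0.41307237]
0.013761632681318924 [ 0.55998711 -0.03398294  0.10373666]
```

View pics/w3.png

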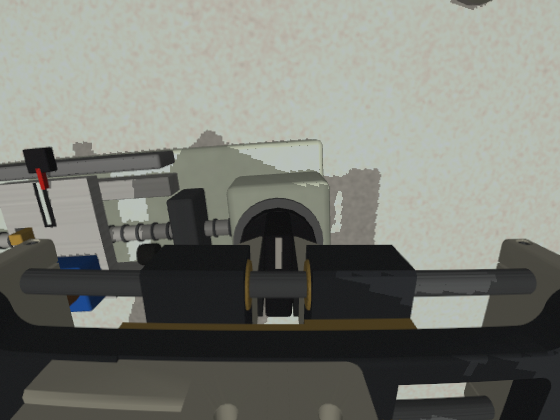

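Gripped (opening 13.8 mm) with 8 N side load, so I'll ease the tool 2 mm to centre it and turn 65° anticlockwise (about 11 mm of pin travel, short of any possible buffer contact).

```bash
python3 -m crank '[{"fingers":-1,"tx":0,"ty":0.05,"tz":0,"roll":0},{"fingers":-1,"tx":0,"ty":0.05,"tz":0,"roll":-1},{"fingers":-1,"tx":0,"ty":0.05,"tz":0,"roll":-2},{"fingers":-1,"tx":0,"ty":0.05,"tz":0,"roll":-3},{"fingers":-1,"tx":0,"ty":0.05,"tz":0,"roll":-4},{"fingers":-1,"tx":0,"ty":0.05,"tz":0,"roll":-5},{"fingers":-1,"tx":0,"ty":0.05,"tz":0,"roll":-6},{"fingers":-1,"tx":0,"ty":0.05,"tz":0,"roll":-6.5}]'
python3 - <<'E'
from h import *
im,d,K,D,P=cam("wrist");save("w4.png",im);np.savez("pics/w4.npz",im=im,d=d,K=K,D=D,P=P)
for i in range(3): cam("wrist"); s=observe();print(s["torque"],s["contact_force"])
print(s["opening"],s["tool_pos"],s["qpos"][5]+s["qpos"][0]*0)
E
```

```text
time: 7.45
tool_pos: [0.5604, -0.0346, 0.1037]
tool_rot: [0.366, 1.57, -1.403]
contact_force: [-0.9, -3.2, 0.8]
opening: 0.0137
[-0.86507223  0.20168078  0.00671599] [-2.28784735e-01 -4.27896403e+00 -2.43653467e-03]
[-0.9309643   0.21371013 -0.05264127] [-0.62645438 -4.58944182  0.36736285]
[-0.98195475  0.15177674 -0.02384576] [-0.53613779 -5.13365884 -0.73175029]
0.0136383664603976 [ 0.56047052 -0.03455252  0.10375072] 0.006634098396730208
```

View pics/w4.png

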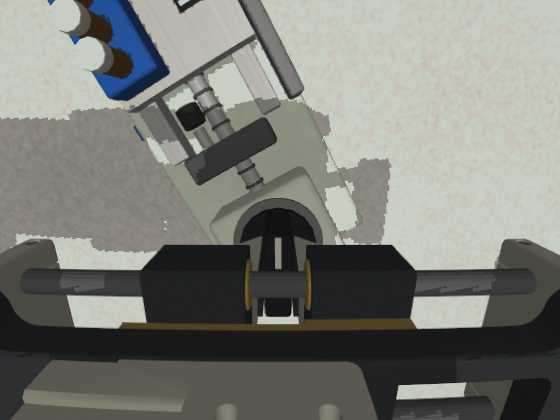

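The buffer is clearly visible at (190,117), short of the carriage's rear edge (140,108)-(255,40). I'll measure the gap using the depth.

```bash
cat >> h.py <<'E'
def rd(n,a=16.6,o=(0.5603,-0.0335)):
    z=np.load(n);im,d,K,D,P=[z[i] for i in("im","d","K","D","P")]
    vv,uu=np.mgrid[0:420,0:560];o3,r=ray(np.c_[uu.ravel(),vv.ravel()],K,D,P)
    p=o3+r*d.reshape(-1,1);a=np.radians(a);q=p[:,:2]-np.array(o)
    X=q@[np.cos(a),np.sin(a)];Y=q@[-np.sin(a),np.cos(a)]
    return im,np.c_[X,Y,p[:,2]].reshape(420,560,3)*1000
E
python3 - <<'E'
from h import *
im,q=rd("pics/w4.npz")
for v,u in [(117,190),(108,186),(106,190),(110,180),(60,180),(80,180),(84,185),(88,180),(92,178),(50,236),(56,225),(150,235),(30,185),(20,265)]: print(u,v,im[v,u],q[v,u].round(1))
# profile along reader y at buffer's X
bx=q[112,188,0]
m=(abs(q[...,0]-bx)<4)&(q[...,2]>15)&(q[...,2]<75)
m[200:]=0
h,e=np.histogram(q[...,1][m],np.arange(20,110,2))
for a,b in zip(e,e[1:]):
  k=m&(q[...,1]>=a)&(q[...,1]<b)
  if k.sum(): print(a,k.sum(),q[...,2][k].max().round(1),im[k].mean(0).round())
E
```

```text
190 117 [27 28 26] [-10.5  93.9  50.1]
186 108 [37 37 35] [-10.1  99.8  48.7]
190 106 [37 36 33] [-7.6 99.9 47.5]
180 110 [37 36 35] [-13.9 100.5  49.2]
180 60 [181 179 173] [  1.2 125.2  48. ]
180 80 [69 70 66] [ -5.4 116.4  45.2]
185 84 [119 123 109] [-10.  120.4  15.7]
180 88 [141 145 128] [-14.6 119.8  15.8]
178 92 [142 146 129] [-17.4 118.3  15.5]
236 50 [100 100  96] [ 33.3 116.7  37.3]
225 56 [70 69 67] [ 25.5 117.1  36.7]
235 150 [49 49 50] [ 4.2 63.3 51.6]
185 30 [186 184 178] [ 12.6 137.7  48.4]
265 20 [123 121 119] [ 56.5 120.7  46. ]
30 56 44.6 [104. 107.  95.]
32 14 17.0 [134. 138. 123.]
34 12 29.6 [130. 133. 119.]
36 13 26.5 [135. 139. 124.]
38 20 16.4 [136. 140. 125.]
40 15 16.5 [134. 138. 123.]
42 15 16.8 [137. 141. 125.]
44 12 16.4 [136. 140. 125.]
46 15 16.5 [138. 143. 127.]
48 17 29.5 [134. 138. 122.]
50 16 17.1 [138. 142. 126.]
52 11 16.8 [119. 123. 110.]
54 18 51.0 [47. 48. 47.]
56 38 52.4 [48. 48. 49.]
58 40 52.4 [49. 50. 50.]
60 36 52.4 [49. 50. 50.]
62 38 53.0 [49. 50. 50.]
64 42 52.7 [49. 50. 51.]
66 39 52.5 [50. 51. 51.]
68 41 52.5 [51. 52. 52.]
70 40 53.2 [51. 52. 52.]
72 30 51.7 [79. 79. 77.]
74 44 46.6 [110. 111. 104.]
76 47 46.1 [113. 114. 107.]
78 51 45.9 [114. 116. 107.]
80 48 46.1 [113. 114. 106.]
82 53 46.4 [107. 108. 101.]
84 45 46.7 [112. 113. 106.]
86 17 46.0 [130. 134. 120.]
88 86 50.7 [53. 54. 49.]
90 55 50.6 [48. 49. 44.]
92 51 50.2 [33. 33. 31.]
94 46 50.2 [30. 30. 29.]
96 45 50.9 [30. 30. 28.]
98 49 50.7 [38. 38. 36.]
100 49 50.5 [54. 55. 51.]
102 11 48.7 [127. 131. 122.]
104 7 29.7 [110. 114. 107.]
106 11 31.0 [139. 144. 136.]
```

Buffer end is at y≈101.5 mm from the knob axis and the carriage's rear face at ≈116.5, so the gap is about 15 mm (86°). I'll turn 68° more.

```bash
python3 -m crank '[{"fingers":-1,"tx":0,"ty":0,"tz":0.06,"roll":-1},{"fingers":-1,"tx":0,"ty":0,"tz":0.06,"roll":-2},{"fingers":-1,"tx":0,"ty":0,"tz":0.06,"roll":-3},{"fingers":-1,"tx":0,"ty":0,"tz":0.06,"roll":-4},{"fingers":-1,"tx":0,"ty":0,"tz":0.06,"roll":-5},{"fingers":-1,"tx":0,"ty":0,"tz":0.06,"roll":-6},{"fingers":-1,"tx":0,"ty":0,"tz":0.06,"roll":-6.8},{"fingers":-1,"tx":0,"ty":0,"tz":0.06,"roll":-6.8}]'
cat >> h.py <<'E'
def gap(n,name="top"):
    im,d,K,D,P=cam("wrist");save(n+".png",im);np.savez("pics/"+n+".npz",im=im,d=d,K=K,D=D,P=P)
    t=[]
    for i in range(8): t.append(np.r_[observe()["torque"],observe()["contact_force"]]);cam("wrist") if i<7 else 0
    s=observe();M=toolR();print("torque",np.mean(t,0).round(3),"sd",np.std(t,0)[2].round(3),"pos",s["tool_pos"].round(4),"yang",np.degrees(np.arctan2(M[1,1],M[0,1])).round(2),"open",s["opening"],"t",s["time"])
E
python3 - <<'E'
from h import *
gap("w5")
im,q=rd("pics/w5.npz")
m=(abs(q[...,0]+10)<5)&(q[...,2]>32)&(q[...,2]<75);m[240:]=0
for a in range(84,130,1):
  k=m&(q[...,1]>=a)&(q[...,1]<a+1)
  if k.sum(): print(a,k.sum(),q[...,2][k].max().round(1),im[k].mean(0).round())
E
```

```text
time: 8.65
tool_pos: [0.5609, -0.0346, 0.1037]
tool_rot: [1.416, 1.567, 0.83]
contact_force: [4.4, 4.3, -2.3]
opening: 0.0139
torque [ 0.775 -0.63   0.023  4.202  5.457 -2.035] sd 0.023 pos [ 0.561  -0.0346  0.1038] yang 56.33 open 0.01356573414873881 t 9.05
84 21 46.0 [100.  99.  95.]
85 17 47.1 [102. 101.  97.]
86 7 46.2 [109. 109. 103.]
88 55 50.0 [29. 29. 28.]
89 26 49.2 [26. 26. 25.]
90 22 50.2 [27. 27. 26.]
91 24 50.0 [27. 27. 26.]
92 24 50.1 [26. 27. 25.]
93 26 50.4 [27. 27. 26.]
94 26 50.3 [28. 28. 27.]
95 23 51.0 [27. 27. 26.]
96 24 50.5 [29. 30. 28.]
97 25 51.0 [32. 32. 30.]
98 22 50.0 [34. 34. 33.]
99 27 50.3 [36. 36. 34.]
100 24 50.4 [37. 37. 35.]
101 20 49.8 [38. 39. 37.]
102 7 48.7 [48. 48. 46.]
104 64 48.8 [91. 90. 87.]
105 34 48.8 [182. 181. 174.]
106 23 48.4 [186. 185. 177.]
107 27 49.0 [186. 184. 178.]
108 33 67.2 [145. 147. 148.]
109 153 70.0 [55. 68. 88.]
110 42 70.8 [ 65.  93. 136.]
111 34 70.5 [ 57.  94. 153.]
112 23 70.8 [ 54.  91. 150.]
113 25 70.4 [ 48.  90. 154.]
114 27 71.1 [ 39.  83. 152.]
115 24 71.0 [ 40.  84. 153.]
116 34 71.1 [ 42.  85. 152.]
117 20 70.7 [ 48.  89. 154.]
118 23 70.7 [ 39.  83. 153.]
119 29 71.4 [ 38.  82. 150.]
120 26 70.3 [ 38.  82. 151.]
121 21 70.5 [ 38.  82. 151.]
122 29 71.0 [ 40.  83. 151.]
123 23 71.1 [ 37.  81. 151.]
124 22 70.6 [ 39.  82. 149.]
125 20 70.2 [ 41.  83. 149.]
126 21 71.6 [ 40.  83. 150.]
127 14 70.7 [ 53.  89. 148.]
128 15 70.6 [ 43.  83. 149.]
129 16 70.5 [ 42.  82. 147.]
```

View pics/w5.png

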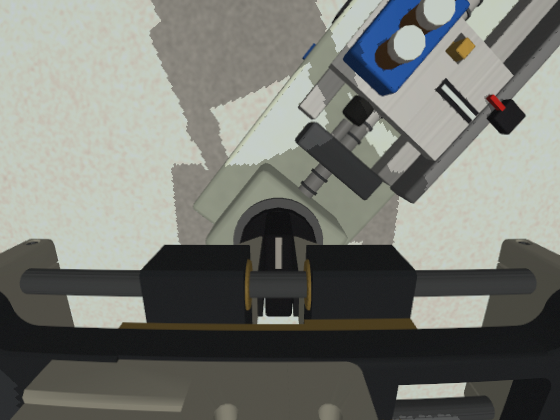

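Gap is now about 2 mm, and the line and pointer are in view at (460,98) and (495,102). I'll step in gently and feel the held torque.

```bash
python3 -m crank '[{"fingers":-1,"tx":0,"ty":0.03,"tz":0,"roll":-0.2},{"fingers":-1,"tx":0,"ty":0.05,"tz":0,"roll":-0.4},{"fingers":-1,"tx":0,"ty":0.05,"tz":0,"roll":-0.6},{"fingers":-1,"tx":0,"ty":0.05,"tz":0,"roll":-0.8},{"fingers":-1,"tx":0,"ty":0.05,"tz":0,"roll":-0.8},{"fingers":-1,"tx":0,"ty":0.05,"tz":0,"roll":-0.8},{"fingers":-1,"tx":0,"ty":0.05,"tz":0,"roll":-0.8},{"fingers":-1,"tx":0,"ty":0.05,"tz":0,"roll":-0.8}]'
cat >> h.py <<'E'
def edge(n):
    gap(n);im,q=rd("pics/"+n+".npz");m=(abs(q[...,0]+10)<5)&(q[...,2]>36)&(q[...,2]<55);m[240:]=0
    g=im.max(2);y=q[...,1]
    print("buffer end",np.percentile(y[m&(g<50)&(y>90)&(y<108)],98).round(2),"plate start",np.percentile(y[m&(g>160)&(y>95)&(y<120)],3).round(2))
E
python3 -c "
from h import *
edge('w6')"
```

```text
time: 10.05
tool_pos: [0.5611, -0.0344, 0.1037]
tool_rot: [1.602, 1.57, 1.155]
contact_force: [1.7, 4.9, -0.3]
opening: 0.014
torque [ 7.630e-01 -4.020e-01 -1.000e-03  1.737e+00  4.414e+00 -6.070e-01] sd 0.017 pos [ 0.5611 -0.0344  0.1037] yang 64.41 open 0.013600381590446138 t 10.45
buffer end 101.96 plate start 103.58
```

```bash
python3 -m crank '[{"fingers":-1,"tx":0,"ty":0.02,"tz":0,"roll":-0.1},{"fingers":-1,"tx":0,"ty":0.02,"tz":0,"roll":-0.2},{"fingers":-1,"tx":0,"ty":0.02,"tz":0,"roll":-0.3},{"fingers":-1,"tx":0,"ty":0.02,"tz":0,"roll":-0.4},{"fingers":-1,"tx":0,"ty":0.02,"tz":0,"roll":-0.4},{"fingers":-1,"tx":0,"ty":0.02,"tz":0,"roll":-0.4},{"fingers":-1,"tx":0,"ty":0.02,"tz":0,"roll":-0.4},{"fingers":-1,"tx":0,"ty":0.02,"tz":0,"roll":-0.4}]'
python3 -c "
from h import *
edge('w7')"
```

```text
time: 11.45
tool_pos: [0.5612, -0.0342, 0.1037]
tool_rot: [-2.056, 1.57, -2.432]
contact_force: [-1.7, -3.5, 1.9]
opening: 0.0136
torque [-0.723  0.462 -0.01  -2.58  -3.853  2.415] sd 0.028 pos [ 0.5612 -0.0342  0.1037] yang 68.43 open 0.013820752982070075 t 11.85
buffer end 101.26 plate start 102.98
```

```bash
python3 -m crank '[{"fingers":-1,"tx":0,"ty":-0.01,"tz":0,"roll":-0.1},{"fingers":-1,"tx":0,"ty":-0.01,"tz":0,"roll":-0.2},{"fingers":-1,"tx":0,"ty":-0.01,"tz":0,"roll":-0.3},{"fingers":-1,"tx":0,"ty":-0.01,"tz":0,"roll":-0.3},{"fingers":-1,"tx":0,"ty":-0.01,"tz":0,"roll":-0.3},{"fingers":-1,"tx":0,"ty":-0.01,"tz":0,"roll":-0.3},{"fingers":-1,"tx":0,"ty":-0.01,"tz":0,"roll":-0.3},{"fingers":-1,"tx":0,"ty":-0.01,"tz":0,"roll":-0.3}]'
python3 -c "
from h import *
edge('w8')"
```

```text
time: 12.85
tool_pos: [0.5612, -0.0342, 0.1037]
tool_rot: [1.925, 1.571, 1.601]
contact_force: [-1.6, -1.2, 2.7]
opening: 0.0138
torque [-0.285  0.444 -0.045 -2.626 -1.345  2.917] sd 0.03 pos [ 0.5612 -0.0342  0.1037] yang 71.43 open 0.013920367814050316 t 13.25
buffer end 100.8 plate start 102.73
```

Torque is starting to grow; one more small step should confirm it.

```bash
python3 -m crank '[{"fingers":-1,"tx":0,"ty":0,"tz":0,"roll":-0.1},{"fingers":-1,"tx":0,"ty":0,"tz":0,"roll":-0.2},{"fingers":-1,"tx":0,"ty":0,"tz":0,"roll":-0.3},{"fingers":-1,"tx":0,"ty":0,"tz":0,"roll":-0.3},{"fingers":-1,"tx":0,"ty":0,"tz":0,"roll":-0.3},{"fingers":-1,"tx":0,"ty":0,"tz":0,"roll":-0.3},{"fingers":-1,"tx":0,"ty":0,"tz":0,"roll":-0.3},{"fingers":-1,"tx":0,"ty":0,"tz":0,"roll":-0.3}]'
python3 -c "
from h import *
edge('w9')"
```

```text
time: 14.25
tool_pos: [0.5612, -0.0343, 0.1037]
tool_rot: [1.699, 1.571, 1.427]
contact_force: [-2.0, 0.7, 3.0]
opening: 0.0142
torque [ 0.154  0.428 -0.089 -2.221  1.2    3.099] sd 0.018 pos [ 0.5612 -0.0343  0.1037] yang 74.42 open 0.014060411715423618 t 14.65
buffer end 100.61 plate start 102.32
```

View pics/w9.png

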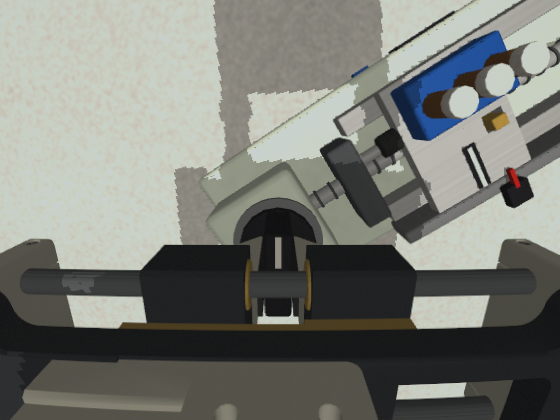

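The rubber buffer (390,143) touches the plate's rear edge. Held torque is -0.09 N·m against about 0, i.e. roughly 8 N: a light press. Now I'll measure the line-to-pointer distance.

```bash
cat >> h.py <<'E'
def lp(n):
    im,q=rd(n); h=im.astype(int);r=(h[...,0]>110)&(h[...,1]<70)&(h[...,2]<70)
    k,l,s,c=cv2.connectedComponentsWithStats(r.astype(np.uint8));i=1+s[1:,4].argmax();r=l==i
    Q=q[r];print("red px",r.sum(),c[i].round(1),"X",np.percentile(Q[:,0],[2,98]).round(1),"z",np.percentile(Q[:,2],[10,50,90]).round(1))
    # black strip near the pointer -> white line inside its hull
    x,y=c[i].astype(int);g=im.max(2);best=None
    cs,_=cv2.findContours(((g<60)*255).astype(np.uint8),cv2.RETR_CCOMP,cv2.CHAIN_APPROX_NONE)
    best=None
    for ct in cs:
        if len(ct)<10: continue
        (cx,cy),(w,hh),_=cv2.minAreaRect(ct)
        if np.hypot(cx-x,cy-y)<90 and max(w,hh)>2.5*min(w,hh)>6 and max(w,hh)<80:
            M=np.zeros(g.shape,np.uint8);cv2.drawContours(M,[ct],-1,1,-1);M=(M>0)&(g>140)
            if 25<M.sum()<900 and (best is None or M.sum()>best.sum()): best=M
    z=np.load(n);K,D,P=[z[i] for i in("K","D","P")];a=np.radians(16.6);o=np.array([0.5603,-0.0335])
    def pl(M,zz):
        v,u=np.nonzero(M);p=(onplane(np.c_[u,v],zz,K,D,P)[:,:2]-o)*1000
        return np.c_[p@[np.cos(a),np.sin(a)],p@[-np.sin(a),np.cos(a)]]
    L=pl(best,.0485);zr=np.median(Q[:,2])/1000;T=pl(r,zr)
    fl=np.polyfit(L[:,0],L[:,1],1);ft=np.polyfit(T[:,0],T[:,1],1);xt=np.percentile(T[:,0],3)
    v,u=np.nonzero(best);print("line px",best.sum(),u.mean(),v.mean(),"X",L[:,0].min(),L[:,0].max(),"y",L[:,1].mean(),"slope deg",np.degrees(np.arctan(fl[0])))
    print("tip X",xt,"tip y",np.polyval(ft,xt),T[:,1].mean(),"ptr slope",np.degrees(np.arctan(ft[0])),"line y at its end",np.polyval(fl,L[:,0].max()),"at tip",np.polyval(fl,xt))
    print("line - pointer mm (mean slope 0 / fitted):",L[:,1].mean()-T[:,1].mean(),np.polyval(fl,xt)-np.polyval(ft,xt))
E
python3 -c "
from h import *
for n in 'w2','w5','w9':
  try: print(n);lp('pics/%s.npz'%n)
  except Exception as e: print(e)
im,q=rd('pics/w9.npz')
for u,v in [(474,167),(487,187),(500,125),(495,122),(492,118),(503,127),(455,190)]: print(u,v,im[v,u],q[v,u].round(1))
"
```

```text
w2
red px 44 [114.  161.8] X [43.5 58.6] z [52.9 53.7 54.9]
Calling nonzero on 0d arrays is not allowed. Use np.atleast_1d(scalar).nonzero() instead.
w5
red px 97 [497.3 102.3] X [-46.7  54.7] z [52.7 53.6 54.8]
Calling nonzero on 0d arrays is not allowed. Use np.atleast_1d(scalar).nonzero() instead.
w9
red px 91 [514.8 177.9] X [43.1 56.7] z [52.7 53.7 54.7]
Calling nonzero on 0d arrays is not allowed. Use np.atleast_1d(scalar).nonzero() instead.
474 167 [61 62 62] [ 30.6 135.3  48.3]
487 187 [84 85 83] [ 50.1 139.7  45.3]
500 125 [175 139  62] [ 10.8 155.1  57.3]
495 122 [174 138  61] [  7.7 153.4  56.6]
492 118 [74 61 31] [  4.8 153.2  55.6]
503 127 [176 173 164] [ 16.9 162.6  47.7]
455 190 [183 182 175] [ 38.4 118.   48. ]
```

```bash
python3 - <<'E'
s=open('h.py').read()
a=s.index("    cs,_=cv2.findContours");b=s.index("    z=np.load(n);K,D,P=[z[i] for i in(\"K\"")
s=s[:a]+'''    ty=np.median(Q[:,1]);W=(q[...,2]>45.5)&(q[...,2]<51.5)&(q[...,0]>12)&(q[...,0]<46)&(abs(q[...,1]-ty)<22)
    k,l,st,_=cv2.connectedComponentsWithStats(cv2.morphologyEx((W&(g<110)).astype(np.uint8),cv2.MORPH_CLOSE,np.ones((5,5),np.uint8)))
    i=1+st[1:,4].argmax();v,u=np.nonzero(l==i);M=np.zeros(g.shape,np.uint8)
    cv2.fillConvexPoly(M,cv2.convexHull(np.c_[u,v].astype(np.int32)),1);M=cv2.erode(M,np.ones((3,3),np.uint8));best=(M>0)&(g>130)
    print("strip",st[i])
'''+s[b:]
open('h.py','w').write(s)
E
python3 -c "
from h import *
for n in 'w2','w5','w9':
  try: print(n);lp('pics/%s.npz'%n)
  except Exception as e: print(e)
im,q=rd('pics/w9.npz')
"
```

```text
w2
red px 44 [114.  161.8] X [43.5 58.6] z [52.9 53.7 54.9]
strip [107 165  16  33 317]
line px 103 115.03883495145631 178.2135922330097 X 17.380083132861245 45.11264508991387 y 159.59393940932688 slope deg -6.248334826967506
tip X 43.683966467771405 tip y 154.34006035443804 154.37120194145564 ptr slope 0.30306238550899384 line y at its end 158.28609515601778 at tip 158.44251889310152
line - pointer mm (mean slope 0 / fitted): 5.222737467871241 4.102458538663484
w5
red px 97 [497.3 102.3] X [-46.7  54.7] z [52.7 53.6 54.8]
strip [435  78  43  45 731]
line px 217 457.44700460829495 100.79723502304148 X 16.68354765786719 44.96263397534405 y 139.9184241887991 slope deg 0.5747693781862129
tip X 43.017499705652874 tip y 153.9673726261309 154.10584036824162 ptr slope 1.4207029340098645 line y at its end 140.06068523700634 at tip 140.04117173830693
line - pointer mm (mean slope 0 / fitted): -14.187416179442522 -13.926200887823967
w9
red px 91 [514.8 177.9] X [43.1 56.7] z [52.7 53.7 54.7]
strip [462 142  29  46 584]
line px 193 476.9015544041451 165.63730569948186 X 16.823729766115886 45.212921693255765 y 137.26979386070477 slope deg 0.3363547300023045
tip X 43.32417586159807 tip y 153.9671610629949 154.1114337286062 ptr slope 1.2900660096707315 line y at its end 137.3542259592061 at tip 137.34313795416145
line - pointer mm (mean slope 0 / fitted): -16.84163986790142 -16.624023108833455
```

Line is about 16.7 mm behind the pointer. Add 4 mm of play and roughly 118° clockwise is needed, so I'll turn 105° and measure again.

```bash
python3 -m crank '[{"fingers":-1,"tx":0,"ty":0,"tz":0,"roll":0.8},{"fingers":-1,"tx":0,"ty":0,"tz":0,"roll":1.7},{"fingers":-1,"tx":0,"ty":0,"tz":0,"roll":2.6},{"fingers":-1,"tx":0,"ty":0,"tz":0,"roll":3.5},{"fingers":-1,"tx":0,"ty":0,"tz":0,"roll":4.4},{"fingers":-1,"tx":0,"ty":0,"tz":0,"roll":5.3},{"fingers":-1,"tx":0,"ty":0,"tz":0,"roll":6.2},{"fingers":-1,"tx":0,"ty":0,"tz":0,"roll":7}]'
python3 -m crank '[{"fingers":-1,"tx":0,"ty":0,"tz":0,"roll":0.8},{"fingers":-1,"tx":0,"ty":0,"tz":0,"roll":1.6},{"fingers":-1,"tx":0,"ty":0,"tz":0,"roll":2.4},{"fingers":-1,"tx":0,"ty":0,"tz":0,"roll":3},{"fingers":-1,"tx":0,"ty":0,"tz":0,"roll":3.5},{"fingers":-1,"tx":0,"ty":0,"tz":0,"roll":3.5},{"fingers":-1,"tx":0,"ty":0,"tz":0,"roll":3.5},{"fingers":-1,"tx":0,"ty":0,"tz":0,"roll":3.5}]'
python3 -c "
from h import *
gap('w10');lp('pics/w10.npz')"
```

```text
time: 15.65
tool_pos: [0.5607, -0.0346, 0.1037]
tool_rot: [-1.264, 1.57, -2.762]
contact_force: [-4.6, -0.6, 4.3]
opening: 0.0139
time: 16.65
tool_pos: [0.5604, -0.0346, 0.1037]
tool_rot: [-0.939, 1.569, -3.043]
contact_force: [-6.1, 0.4, 5.3]
opening: 0.014
torque [-0.119  1.049 -0.007 -5.426 -0.505  5.264] sd 0.025 pos [ 0.5604 -0.0346  0.1037] yang -30.56 open 0.013963925716221494 t 17.05
red px 84 [134.1   6.2] X [43.2 52. ] z [52.8 53.7 54.6]
strip [106  11  41  53 624]
line px 260 126.0 35.65769230769231 X 16.967173097268343 45.07449274983226 y 150.83167938392674 slope deg 0.7176688205260224
tip X 43.18222838826152 tip y 153.8595099808851 153.79328208244436 ptr slope -0.8764581121654025 line y at its end 151.00428260637582 at tip 150.98057946157854
line - pointer mm (mean slope 0 / fitted): -2.9616026985176234 -2.87893051930655
```

View pics/w10.png

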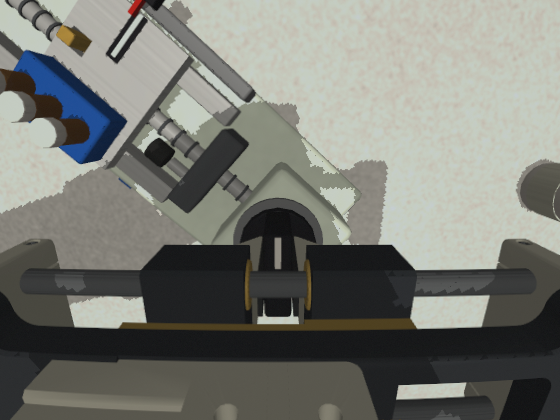

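Line (125,35) is 2.9 mm short of the pointer (134,6). I'll turn 14° more, then trim.

```bash
python3 -m crank '[{"fingers":-1,"tx":0,"ty":0,"tz":0,"roll":0.3},{"fingers":-1,"tx":0,"ty":0,"tz":0,"roll":0.6},{"fingers":-1,"tx":0,"ty":0,"tz":0,"roll":0.9},{"fingers":-1,"tx":0,"ty":0,"tz":0,"roll":1.2},{"fingers":-1,"tx":0,"ty":0,"tz":0,"roll":1.4},{"fingers":-1,"tx":0,"ty":0,"tz":0,"roll":1.4},{"fingers":-1,"tx":0,"ty":0,"tz":0,"roll":1.4},{"fingers":-1,"tx":0,"ty":0,"tz":0,"roll":1.4}]'
python3 - <<'E'
from h import *
gap('w11');lp('pics/w11.npz')
im=np.load('pics/w11.npz')['im'];save('c11.png',cv2.resize(im[20:120,40:160],(720,600),interpolation=cv2.INTER_CUBIC))
E
```

```text
time: 18.05
tool_pos: [0.5603, -0.0345, 0.1037]
tool_rot: [-0.774, 1.569, -3.123]
contact_force: [-5.4, 0.3, 6.2]
opening: 0.0139
torque [-0.041  1.11   0.014 -5.59  -0.086  5.561] sd 0.027 pos [ 0.5603 -0.0345  0.1037] yang -44.56 open 0.013785010868311659 t 18.45
red px 118 [87.9 48.7] X [43.2 56.3] z [52.7 53.6 54.4]
strip [ 70  58  30  51 587]
line px 218 83.36697247706422 81.87614678899082 X 16.780732191210582 45.258898727504494 y 153.2352433071192 slope deg 0.03575844286178172
tip X 43.309850919316126 tip y 153.86292687570622 154.0670171725747 ptr slope 1.7576860482442547 line y at its end 153.24461235779305 at tip 153.24339595190196
line - pointer mm (mean slope 0 / fitted): -0.8317738654555171 -0.6195309238042626
```

View pics/c11.png

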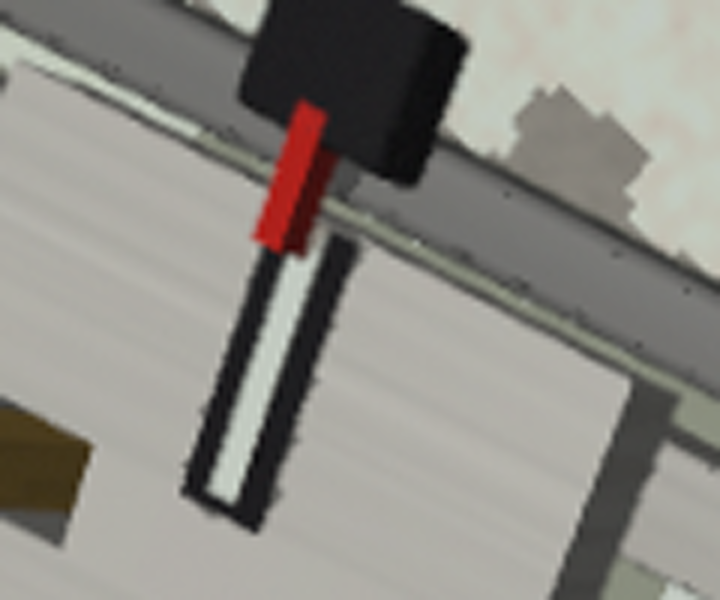

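The line is about 0.6 mm short of the pointer at this oblique view (red tip at (280,245), line just right of it in the crop). Parallax limits that, so I'll let go, look from straight above the pointer, then regrip for the final clockwise trim.

```bash
python3 -m crank '[{"fingers":-1,"tx":0,"ty":-0.02,"tz":0,"roll":0},{"fingers":-0.6,"tx":0,"ty":-0.02,"tz":0,"roll":0},{"fingers":-0.4,"tx":0,"ty":-0.02,"tz":0,"roll":0},{"fingers":-0.2,"tx":0,"ty":-0.02,"tz":0,"roll":0},{"fingers":-0.2,"tx":0,"ty":-0.02,"tz":0,"roll":0},{"fingers":-0.2,"tx":-0.4,"ty":-0.02,"tz":0,"roll":0},{"fingers":-0.2,"tx":-0.8,"ty":-0.02,"tz":0,"roll":0},{"fingers":-0.2,"tx":-1.25,"ty":-0.02,"tz":0,"roll":0}]' 30
python3 -m crank '[{"fingers":-0.2,"tx":0,"ty":-0.9,"tz":-0.5,"roll":0},{"fingers":-0.2,"tx":0,"ty":-1.8,"tz":-1,"roll":0},{"fingers":-0.2,"tx":0,"ty":-2.6,"tz":-1.45,"roll":0},{"fingers":-0.2,"tx":0,"ty":-2.6,"tz":-1.45,"roll":0},{"fingers":-0.2,"tx":0,"ty":-2.6,"tz":-1.45,"roll":0},{"fingers":-0.2,"tx":0,"ty":-2.6,"tz":-1.45,"roll":0},{"fingers":-0.2,"tx":0,"ty":-2.6,"tz":-1.45,"roll":0},{"fingers":-0.2,"tx":0,"ty":-2.6,"tz":-1.45,"roll":0}]'
python3 - <<'E'
from h import *
gap('w12')
try: lp('pics/w12.npz')
except Exception as e: print(e)
z=np.load('pics/w12.npz');im,q=rd('pics/w12.npz')
print("cam reader y",(z["P"][:2,3]-[.5603,-.0335])@[-np.sin(np.radians(16.6)),np.cos(np.radians(16.6))])
m=(abs(q[...,0]-43)<9)&(abs(q[...,1]-154)<20)&(q[...,2]>40);v,u=np.nonzero(m);x,y=int(np.median(u)),int(np.median(v));print(x,y)
x0=max(0,x-50);y0=max(0,y-42);save('c12.png',cv2.resize(im[y0:y0+84,x0:x0+100],(750,600),interpolation=cv2.INTER_CUBIC));print(x0,y0)
E
```

```text
time: 19.45
tool_pos: [0.561, -0.0338, 0.1555]
tool_rot: [2.229, 1.569, -0.12]
contact_force: [0.6, 0.3, -0.4]
opening: 0.0369
time: 20.45
tool_pos: [0.5274, 0.08, 0.1536]
tool_rot: [-1.08, 1.571, 2.854]
contact_force: [-0.9, 0.2, 0.3]
opening: 0.0368
torque [-0.102  0.103  0.006  0.137 -0.399  0.071] sd 0.035 pos [0.5273 0.0805 0.1537] yang -44.57 open 0.036241140308103964 t 20.85
red px 59 [267.8 143.1] X [43.4 56.2] z [52.9 53.5 54.3]
strip [244 145  28  39 452]
line px 92 256.9782608695652 165.34782608695653 X 17.130620956426277 45.11289185370763 y 153.4227307054521 slope deg 0.24163216171989801
tip X 43.410393406224685 tip y 153.9044177436832 154.14638579823577 ptr slope 2.1405295157834496 line y at its end 153.48852914284697 at tip 153.48134919307492
line - pointer mm (mean slope 0 / fitted): -0.7236550927836731 -0.42306855060829207
cam reader y 0.15398146475033014
264 151
214 109
```

View pics/c12.png

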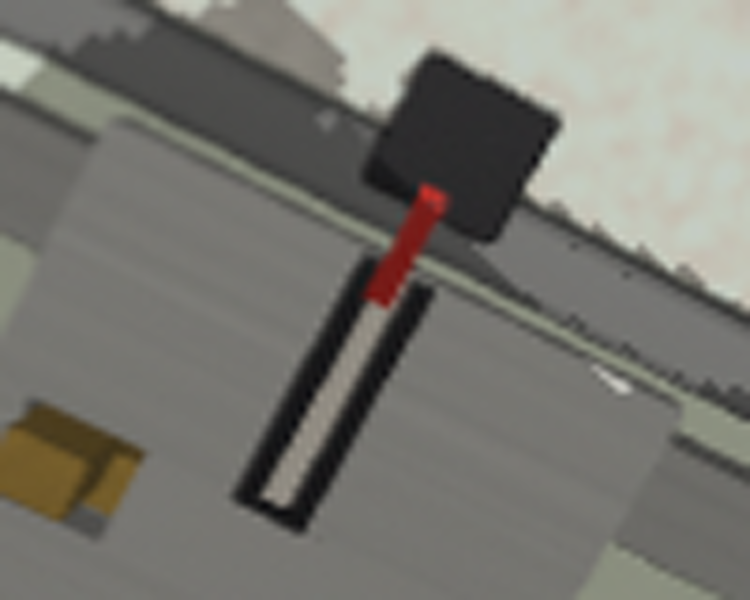

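From straight above, the line is about 0.4 mm short of the tip: the tip centre is at (381,300) and the line would pass (385,300). I'll return, regrip and turn about 2.5° clockwise.

```bash
python3 -m crank '[{"fingers":-0.2,"tx":0,"ty":0.9,"tz":0.5,"roll":0},{"fingers":-0.2,"tx":0,"ty":1.8,"tz":1,"roll":0},{"fingers":-0.2,"tx":0,"ty":2.6,"tz":1.45,"roll":0},{"fingers":-0.2,"tx":0,"ty":2.6,"tz":1.45,"roll":0},{"fingers":-0.2,"tx":0.4,"ty":2.6,"tz":1.45,"roll":0},{"fingers":-0.2,"tx":0.8,"ty":2.6,"tz":1.45,"roll":0},{"fingers":-0.2,"tx":1.22,"ty":2.6,"tz":1.45,"roll":0},{"fingers":-0.2,"tx":1.22,"ty":2.6,"tz":1.45,"roll":0}]'
python3 -m crank '[{"fingers":-0.5,"tx":0,"ty":0,"tz":0,"roll":0},{"fingers":-0.7,"tx":0,"ty":0,"tz":0,"roll":0},{"fingers":-1,"tx":0,"ty":0,"tz":0,"roll":0},{"fingers":-1,"tx":0,"ty":0,"tz":0,"roll":0},{"fingers":-1,"tx":0,"ty":0,"tz":0,"roll":0},{"fingers":-1,"tx":0,"ty":0,"tz":0,"roll":0},{"fingers":-1,"tx":0,"ty":0,"tz":0,"roll":0},{"fingers":-1,"tx":0,"ty":0,"tz":0,"roll":0}]' 30
python3 -c "
from h import *
gap('w13');lp('pics/w13.npz')"
```

```text
time: 21.85
tool_pos: [0.5592, -0.0326, 0.1027]
tool_rot: [-1.02, 1.566, 2.916]
contact_force: [-0.3, 0.6, -0.6]
opening: 0.0366
time: 22.85
tool_pos: [0.5609, -0.0337, 0.1054]
tool_rot: [2.403, 1.57, 0.054]
contact_force: [-0.7, 1.2, 6.2]
opening: 0.0139
torque [ 0.166  0.246  0.036 -0.889  1.356  5.712] sd 0.024 pos [ 0.5609 -0.0338  0.1054] yang -44.57 open 0.013892001700603554 t 23.25
red px 106 [89.4 53. ] X [43.  54.8] z [52.7 53.6 54.8]
strip [ 72  61  30  50 530]
line px 217 85.23502304147465 84.1889400921659 X 16.867593559872798 45.09598060390266 y 153.20606566275882 slope deg -0.021037152092367093
tip X 43.194163487679255 tip y 153.62272223775065 153.93189192225378 ptr slope 3.0280373312283637 line y at its end 153.2006176666759 at tip 153.201315952275
line - pointer mm (mean slope 0 / fitted): -0.7258262594949656 -0.42140628547565484
```

```bash
python3 -m crank '[{"fingers":-1,"tx":0,"ty":0,"tz":0,"roll":0.1},{"fingers":-1,"tx":0,"ty":0,"tz":0,"roll":0.2},{"fingers":-1,"tx":0,"ty":0,"tz":0,"roll":0.3},{"fingers":-1,"tx":0,"ty":0,"tz":0,"roll":0.3},{"fingers":-1,"tx":0,"ty":0,"tz":0,"roll":0.3},{"fingers":-1,"tx":0,"ty":0,"tz":0,"roll":0.3},{"fingers":-1,"tx":0,"ty":0,"tz":0,"roll":0.3},{"fingers":-1,"tx":0,"ty":0,"tz":0,"roll":0.3}]'
python3 -c "
from h import *
gap('w14');lp('pics/w14.npz')"
```

```text
time: 24.25
tool_pos: [0.5609, -0.0338, 0.1054]
tool_rot: [2.49, 1.57, 0.089]
contact_force: [-0.6, 1.1, 5.6]
opening: 0.0139
torque [ 1.610e-01  2.480e-01 -4.000e-03 -9.310e-01  1.770e+00  5.409e+00] sd 0.021 pos [ 0.5609 -0.0338  0.1054] yang -47.58 open 0.013835296817562391 t 24.65
red px 111 [81.6 62.8] X [43.2 56.2] z [52.8 53.8 54.5]
strip [ 66  71  27  50 562]
line px 197 78.12182741116752 95.44670050761421 X 16.930611377292735 43.70638178347098 y 153.7617835686984 slope deg 0.08292511493333747
tip X 43.22065641548432 tip y 153.71829924152178 153.94421672973178 ptr slope 1.9519506007312446 line y at its end 153.78185865187132 at tip 153.7811556531438
line - pointer mm (mean slope 0 / fitted): -0.18243316103337293 0.06285641162202182
```

Moved 0.55 mm, and the line now sits within about 0.2 mm of the pointer. Letting go, backing off and checking from above.

```bash
python3 -m crank '[{"fingers":-0.7,"tx":0,"ty":0,"tz":0,"roll":0},{"fingers":-0.5,"tx":0,"ty":0,"tz":0,"roll":0},{"fingers":-0.2,"tx":0,"ty":0,"tz":0,"roll":0},{"fingers":-0.2,"tx":0,"ty":0,"tz":0,"roll":0},{"fingers":-0.2,"tx":0,"ty":0,"tz":0,"roll":0},{"fingers":-0.2,"tx":-0.4,"ty":0,"tz":0,"roll":0},{"fingers":-0.2,"tx":-0.8,"ty":0,"tz":0,"roll":0},{"fingers":-0.2,"tx":-1.25,"ty":0,"tz":0,"roll":0}]' 30
python3 -m crank '[{"fingers":-0.2,"tx":0,"ty":-0.9,"tz":-0.4,"roll":0},{"fingers":-0.2,"tx":0,"ty":-1.8,"tz":-0.9,"roll":0},{"fingers":-0.2,"tx":0,"ty":-2.7,"tz":-1.3,"roll":0},{"fingers":-0.2,"tx":0,"ty":-2.7,"tz":-1.3,"roll":0},{"fingers":-0.2,"tx":0,"ty":-2.7,"tz":-1.3,"roll":0},{"fingers":-0.2,"tx":0,"ty":-2.7,"tz":-1.3,"roll":0},{"fingers":-0.2,"tx":0,"ty":-2.7,"tz":-1.3,"roll":0},{"fingers":-0.2,"tx":0,"ty":-2.7,"tz":-1.3,"roll":0}]'
python3 - <<'E'
from h import *
gap('w15')
lp('pics/w15.npz')
im=np.load('pics/w15.npz')['im'];im2=im[100:200,200:320];save('c15.png',cv2.resize(im2,(720,600),interpolation=cv2.INTER_CUBIC))
E
```

```text
time: 25.65
tool_pos: [0.5609, -0.0338, 0.1567]
tool_rot: [2.288, 1.569, -0.113]
contact_force: [0.5, 0.0, 0.9]
opening: 0.0368
time: 26.65
tool_pos: [0.5263, 0.0805, 0.1548]
tool_rot: [-1.154, 1.571, 2.727]
contact_force: [0.4, 0.8, -0.7]
opening: 0.0367
torque [-0.095  0.127 -0.005  0.213  0.349 -0.072] sd 0.027 pos [0.5261 0.081  0.1549] yang -47.57 open 0.036532282391529815 t 27.05
red px 54 [265.4 142.7] X [43.4 56.4] z [52.7 53.5 54.3]
strip [243 145  26  39 452]
line px 87 255.3793103448276 165.1264367816092 X 17.3967832306197 41.85353832777197 y 154.00556257482708 slope deg 0.7594077615760294
tip X 43.45306678030223 tip y 154.14073602810316 154.20088170278123 ptr slope 0.5191121996508733 line y at its end 154.16560635434357 at tip 154.1868080111962
line - pointer mm (mean slope 0 / fitted): -0.19531912795414996 0.046071983093042945
```

```bash
python3 -c "
from cell import *
print(hand_in())"
```

```text
the job is handed in; nothing more can be done
None
```

The carriage is set: its white line stands within about 0.2 mm of the red pointer. The last motion was clockwise, the knob is released and the job is handed in at about 27 s.

- **Winding back:** I turned the knob anticlockwise until the carriage pressed lightly on the buffer. The held torque rose from about 0 to -0.09 N·m, roughly 8 N, and a wrist picture showed the buffer touching the plate. The limit for forcing it is 25 N.
- **Coming up:** I turned about 119° clockwise, then let go and looked from straight above the pointer, which showed the line about 0.4 mm short. I regripped without moving the carriage, which I checked, and finished with 3° clockwise.
- **Last checks:** After letting go, the view from above put the line between -0.2 and +0.05 mm from the pointer, depending on how it was fitted. The tool was clear of everything, with no contact force beyond sensor noise.
- **Not confirmed:**
  - The final close-up could not be viewed because the picture limit was reached, so the last check is by numbers only.
  - I did not measure the pin in its slot. It should be against the far wall, because the last clockwise turn moved the carriage.
  - I moved nothing else on the bench, but did not check the other items again at the end.

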